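# Shut the jar chill box and lock its quarter-turn fastener

## Task

The cover of the jar chill box on the cafe counter stands ajar: press it down with the fingertips until it is fully shut. Then set the fingertips in the slot of the round fastener on the cover and turn it a quarter turn clockwise (seen from above), as far as it goes, so that the cover is locked. Do not turn the fastener before the cover is shut, do not lift the cover further open, and leave the jar, the bottle and the cup standing where they are.

Things in the scene. Friction and masses are not known exactly. Their poses are not given: they have to be found in the camera images.
- chill_box: White low box, fixed to the counter, 220 mm (x) by 240 mm (y) by 90 mm high, open on top under a hinged cover. Origin: centre of its underside, on the counter. x points from its front (free edge of the cover, towards the robot) to the hinge side, y to the left, z up. The hinge line runs along y at x = +110 mm, z = 90 mm.
- cover (a joint): Hinge angle of the cover, rad: 0 = shut, lying on the box; grows as the front edge rises, at most 0.9; at the start 0.2 to 0.5. A stiff hinge keeps it where it is left (it neither falls shut nor springs open); 1 to 4 N down on the front edge moves it. The front edge moves on an arc about the hinge line, up to 25 mm towards the front on its way down.
- cover_hinge (a point): Middle of the hinge line, level with the cover's underside, at the box's far top edge. The plain aluminium cover is 220 mm long from here to its front edge, 240 mm wide and 12 mm thick; shut, its top face is 102 mm above the counter. Turns with the cover: x from its front edge to the hinge, y along the hinge, z out of its top face.
- cover_edge (a point): Point on the cover's top face in the middle of the free strip in front of the fastener's collar: 203 mm from the hinge line along the cover, 17 mm from the front edge, on the mid-line. The strip is 36 mm wide. Turns with the cover, axes as cover_hinge.
- cam (a joint): Angle of the fastener, rad: 0 = unlocked (slot along the box's y); grows clockwise seen from above; hard stop at 1.571 = locked (slot along the box's x, pointing at a small dark tick on the cover before the collar). At the start 0 to 0.25. It stays where it is left and takes 0.15 N m to turn. Locked, its tongue holds the cover down from inside.
- cam_slot (a point): Centre of the slot's floor, on the fastener's axis, 130 mm from the hinge line along the cover, on its mid-line. y points along the slot, z out of the cover. Steel disc 90 mm across with one straight dark-floored slot right across it, 30 mm wide, 15 mm deep, 85 mm long; its floor is 106 mm above the counter when shut. Fingertips either side of the axis turn it with the hand, after a little play.
- collar (a point): Centre of the top of the fixed grey collar round the fastener: 94 mm inside, 108 mm outside diameter, 20 mm high above the cover's top face (1 mm higher than the steel disc). It closes the slot's ends. Axes as cover_hinge.
- jam_jar_mid (a point): Bystander: short glass jar, black lid, 64 mm across and 66 mm high; point at its centre, half-way up. z is its own axis.
- drink_bottle_mid (a point): Bystander: tall glass bottle, black cap, 58 mm across and 170 mm high; point at its centre, half-way up. z is its own axis.
- steel_cup_mid (a point): Bystander: open steel cup, 72 mm across and 85 mm high; point at its centre, half-way up. z is its own axis.

How it is judged:
By the outcome, as a careful person would: the job done as asked, in the order asked, and still so for the second after the job is handed in, with the robot touching nothing.
It also fails if it takes over 45 s, if anything falls off the work surface, if the arm or the gripper's body presses on something with over 40 N, if the wrist force passes 120 N, or if a joint passes its speed limit or range.

## Robot

A 6-joint arm with a two-finger parallel gripper is mounted at the origin on the work surface. World frame = base frame: x ahead of the robot, y to its left, z up, the work surface at z = 0. Lengths are in m, angles in rad, forces in N, time in s.
With the tool pointing down it reaches from about 0.375 to 0.975 m from the base axis. Payload 3.8 kg.
Tool frame: the origin (TCP) lies at the very end of the fingers, on their centre line; the grasp point (between the pads) lies 19 mm behind it (r.grip_point_offset is the z of the grasp point in the tool frame, in m); z points along the fingers, y is the direction in which the jaws open and shut (so a half turn about z gives the same grasp; the last joint's range is limited). The gripper opens to 85 mm and grips with 20 to 120 N. Pads are 22 mm wide; open, the fingers measure 114 mm over their backs; the gripper's body (76 mm by 85 mm) begins 54 mm behind the grasp point. The pads swing forward as they close: fully open they stand 13 mm farther back than shut.
Start: joints at [1.209, 0.264, 1.604, -0, 1.274, -0.037], TCP at [0.215, 0.64, 0.231] pointing down, gripper open.
Joint ranges: [-2.63, 2.63], [-0.94, 2.18], [0.31, 2.57], [-1.31, 4.45], [0, 2.66], [-2.55, 2.55]. Speed limits (rad/s): [2.57, 2.57, 3.14, 3.14, 3.14, 3.14].

## Interface

Orientations are given as [roll, pitch, yaw] about the fixed x, y, z axes, in that order (R = Rz(yaw) Ry(pitch) Rx(roll)).
In Python, from bench import r, eyes, close_job gives the robot as it stands. The module is installed in compiled form; this text tells all that it offers.
- The arm moves only by the tool step_arm, never from a script. Its argument "motion" is a list of rows, each a list of 7 numbers: the shift along the tool's x, y, z in cm, then the turn, a rotation vector about the tool's x, y, z in degrees, then the opening, from 0 (shut) to 1 (fully open). In form: [[dx, dy, dz, rx, ry, rz, gripper], ...]. A call has 1 to 20 rows; each row is the pose to reach, as a shift and turn from the pose measured when the call began, along the tool's axes at that moment; what a row does not reach only later rows make up. A row lasts 1/8 s, in which the tool goes at most 62.5 mm and 10.7 degrees, less where a joint would pass 70% of its speed; a pose out of reach is approached as far as the arm can. A call with a gripper value outside its range is refused whole. The fingers move at their own pace and stop on an object; "squeeze" is the grip in N (left out, the last holds). Time passes only in rows, so rows that repeat a pose let the fingers close. It gives the time, the measured TCP pose, the force and the opening at its end, in the units of the state.
- r.get_state(): the state, without advancing time (a new reading comes with each control period).
- eyes.snapshot(name): name is "scene" or "side" or "wrist"; returns a dict with "img" (420x560x3 uint8, blue, green, red), "z_map" (420x560 float32, m along the optical axis (not along the pixel's ray), 0 where there is no reading), "fx", "fy", "cx", "cy" (pixels), "eye" and "rotation" of the camera in the world; the wrist camera has in their place "hand_eye" (4x4, takes a point from camera to tool coordinates, whose origin is the TCP and whose axes are the flange's). Camera axes: x right, y up, looking along -z (the intrinsics and any distortion apply to the point x, -y, -z); pixel columns grow to the right and rows downward; lengths in m; the calibration is good to about 2 mm. A picture is of the moment at which its call begins: read the wrist's pose just before it.
- close_job(): hands the job in, once; it reports no verdict.
The state is a dict: "time_s": time; "q": joint angles; "joint_vel": joint speeds; "effort": joint torques, N m; "eef_pos": TCP position; "eef_rot": TCP orientation; "contact_force": force on the tool from outside, world axes, zero at the start; "ft_torque": the same for the moment, N m; "grip_width": finger opening in m.
Only numpy, scipy, OpenCV 4.12 (cv2) and the standard library are available. Lean on these libraries where they do the work, as an engineer would, in place of code of your own. Each camera call takes 0.05 s, during which the arm holds its last target.

## Working session

There is one attempt and no reset: what is moved stays moved. The work goes in short steps, Python scripts to look and compute and a tool call to move; the robot and the scene stay as the last step left them, time stands still between calls to the robot, and variables do not carry over. Pictures are saved under pics/ and viewed, and the job is handed in when it is done.

Besides the shell and the picture viewer there is one more tool, called after "Request:" as a command line: name --pt "numbers of a row" for each row, then --argument value for the rest. step_arm: Moves the arm, as the interface text tells. Its arguments: {"type":"object","properties":{"motion":{"type":"array"},"squeeze":{"type":"number"}},"required":["motion"]}

```bash
mkdir -p pics; cat > h.py <<'E'
import numpy as np, cv2
from scipy.spatial.transform import Rotation as R
from bench import r, eyes
def snap(n,f):
    s=eyes.snapshot(n); cv2.imwrite('pics/'+f,s['img']); return s
E
python3 - <<'E'
from h import *
st=r.get_state()
for k,v in st.items(): print(k,np.round(v,4))
for n in ['scene','side','wrist']:
    s=snap(n,n+'0.png'); print(n,{k:(np.round(v,4).tolist() if not np.isscalar(v) else v) for k,v in s.items() if k not in('img','z_map')})
    np.savez(n+'0.npz',**s)
E
```

```text
time_s 0.0
q [ 1.2091  0.2648  1.6054  0.      1.2737 -0.0369]
joint_vel [ 0.0012 -0.0011 -0.0004  0.0009  0.0002  0.0018]
effort [-1.30000e-03 -5.15114e+01 -3.67313e+01 -3.00000e-04  1.28000e-02
 -0.00000e+00]
eef_pos [0.2151 0.639  0.2299]
eef_rot [-3.1394e+00 -1.0000e-04  2.8168e+00]
contact_force [ 1.1462  0.1243 -0.2269]
ft_torque [ 0.0296 -0.0129  0.0042]
grip_width 0.0853
scene {'fx': 518.0916618728418, 'fy': 518.0916618728418, 'cx': 282.3685704092021, 'cy': 220.64867799572076, 'eye': [0.981, 0.5563, 0.9506], 'rotation': [0.6413, 0.0135, 2.457]}
side {'fx': 485.3642979406606, 'fy': 485.3642979406606, 'cx': 272.4990127490851, 'cy': 216.9558784135223, 'eye': [0.2814, -0.503, 0.7403], 'rotation': [0.7689, 0.0075, -0.5004]}
wrist {'fx': 372.96235680171355, 'fy': 372.96235680171355, 'cx': 281.11597535077857, 'cy': 208.7469704455878, 'hand_eye': [[-0.0001, 0.9503, 0.3112, 0.0782], [1.0, 0.0, 0.0001, 0.0012], [0.0001, 0.3112, -0.9503, -0.1432], [0.0, 0.0, 0.0, 1.0]]}
```

View pics/scene0.png

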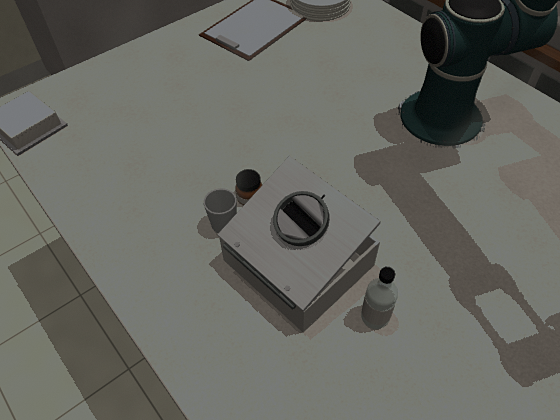

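View pics/side0.png

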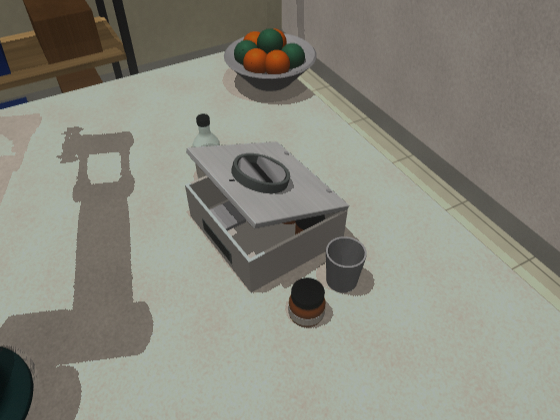

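View pics/wrist0.png

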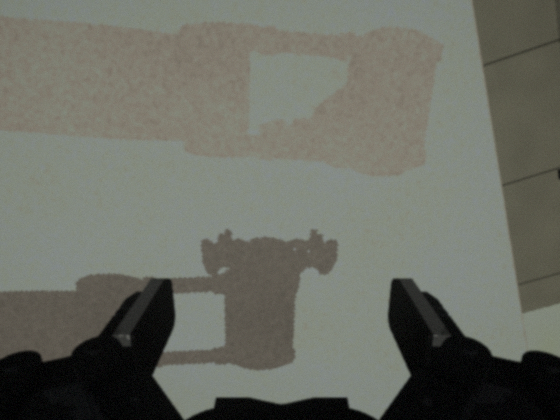

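The scene view shows the ajar cover with its fastener at about (300,218) and the tick at (323,196). The bottle is at (380,300), the jar at (247,185) and the cup at (220,208). The side view shows the fastener at (261,173) with the front edge raised. Next I fit the cover plane from the depth.

```bash
cat >> h.py <<'E'
def cloud(s,pose=None):
    h,w=s['z_map'].shape; u,v=np.meshgrid(np.arange(w),np.arange(h)); z=s['z_map']
    P=np.stack([(u-s['cx'])/s['fx']*z,-(v-s['cy'])/s['fy']*z,-z],-1)
    if 'eye' in s: return P@R.from_euler('xyz',s['rotation']).as_matrix().T+s['eye']
    T=s['hand_eye']; P=P@T[:3,:3].T+T[:3,3]
    return P@R.from_euler('xyz',pose['eef_rot']).as_matrix().T+pose['eef_pos']
def planefit(pts):
    m=np.ones(len(pts),bool)
    for _ in range(8):
        c=pts[m].mean(0); n=np.linalg.svd(pts[m]-c,full_matrices=False)[2][2]; n*=np.sign(n[2]); d=(pts-c)@n; m=abs(d)<max(.003,2*np.median(abs(d[m])) if _<3 else .003)
    return c,n,m
E
python3 - <<'E'
from h import *
for n,poly in [('scene',[(230,235),(285,170),(310,185),(270,215),(270,245),(300,255),(330,225),(330,205),(365,222),(300,290)]),('side',[(205,152),(235,150),(228,180),(255,195),(290,195),(300,175),(335,205),(265,213)])]:
    s=dict(np.load(n+'0.npz')); C=cloud(s); mk=np.zeros(s['z_map'].shape,np.uint8); cv2.fillPoly(mk,[np.array(poly)],1)
    g=(mk>0)&(s['z_map']>0); c,nn,m=planefit(C[g]); print(n,'cover plane',c.round(4),nn.round(4),m.mean(),'tilt',np.arccos(nn[2]).round(3),'down-dir', np.degrees(np.arctan2(nn[1],nn[0])).round(2))
    print('table z',np.median(C[350:380,100:110,2]) if n=='scene' else np.median(C[350:400,450:500,2]))
    for uv in ([(380,300),(387,274),(247,180),(220,208),(300,218),(323,196),(288,157),(380,222),(221,237),(303,308)] if n=='scene' else [(204,120),(307,287),(345,260),(261,173),(231,180),(190,147),(256,219),(346,206)]):
        print(uv,C[uv[1],uv[0]].round(3))
E
python3 - <<'E'
import cv2
a=cv2.imread('pics/scene0.png')[140:340,190:400]; b=cv2.imread('pics/side0.png')[100:340,170:380]
cv2.imwrite('pics/s0z.png',cv2.resize(a,None,fx=3,fy=2.9)[:600]); cv2.imwrite('pics/d0z.png',cv2.resize(b,None,fx=2.5,fy=2.5))
E
```

```text
scene cover plane [0.6098 0.1142 0.1334] [0.3398 0.032  0.9399] 0.9013001281816517 tilt 0.348 down-dir 5.38
table z -0.7509964915590995
(380, 300) [0.571 0.316 0.112]
(387, 274) [0.554 0.305 0.171]
(247, 180) [ 0.561 -0.104  0.065]
(220, 208) [ 0.64  -0.106  0.025]
(300, 218) [0.581 0.103 0.15 ]
(323, 196) [0.521 0.101 0.168]
(288, 157) [ 0.51  -0.019  0.174]
(380, 222) [0.481 0.217 0.168]
(221, 237) [0.709 0.01  0.1  ]
(303, 308) [0.684 0.234 0.099]
side cover plane [0.5924 0.0627 0.1443] [0.3391 0.0326 0.9402] 1.0 tilt 0.348 down-dir 5.49
table z 0.0009552523300566662
(204, 120) [0.552 0.29  0.171]
(307, 287) [ 0.562 -0.101  0.066]
(345, 260) [ 0.673 -0.06   0.027]
(261, 173) [0.588 0.111 0.149]
(231, 180) [0.523 0.1   0.168]
(190, 147) [0.492 0.215 0.175]
(256, 219) [ 0.515 -0.012  0.175]
(346, 206) [ 0.707 -0.     0.102]
```

View pics/s0z.png

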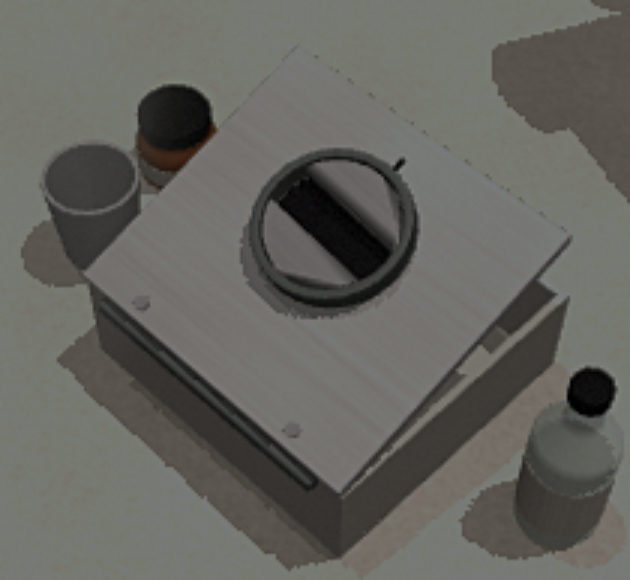

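View pics/d0z.png

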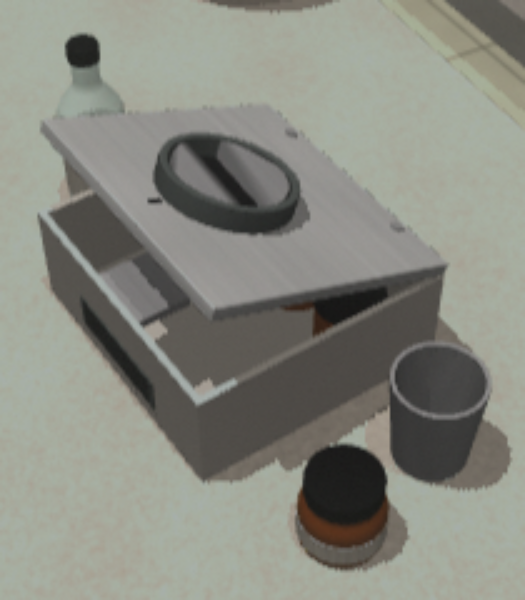

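```bash
cat > m0.py <<'E'
from h import *
from scipy.optimize import least_squares
n=np.array([.3395,.0323,.94]); n/=np.linalg.norm(n)
for nm,c in [('scene',[.6098,.1142,.1334]),('side',[.5924,.0627,.1443])]:
    s=dict(np.load(nm+'0.npz')); C=cloud(s); d=(C-c)@n
    ex=np.array([1,0,0])-n[0]*n; yaw=np.arctan2(n[1],n[0]); ex=np.array([np.cos(yaw),np.sin(yaw),0]); ex-=ex@n*n; ex/=np.linalg.norm(ex); ey=np.cross(n,ex)
    near=(s['z_map']>0)&(np.linalg.norm(C-[.585,.107,.15],axis=-1)<.075)
    rim=near&(d>.016)&(d<.026); P=C[rim]
    a=P@ex;b=P@ey
    g=s['img'][rim].mean(1)
    k=g<95
    f=least_squares(lambda p:np.hypot(a-p[0],b-p[1])-.0505,[a.mean(),b.mean()],loss='soft_l1',f_scale=.003)
    rr=np.hypot(a-f.x[0],b-f.x[1]); k=rr>.046
    f=least_squares(lambda p:np.hypot(a[k]-p[0],b[k]-p[1])-.0505,f.x,loss='soft_l1',f_scale=.003)
    o=np.array(c); o=f.x[0]*ex+f.x[1]*ey+((o@n))*n
    print(nm,'axis at top face',o.round(4),'yaw',np.degrees(yaw).round(2),k.sum(),'res',np.abs(f.fun).mean().round(4),'rim d',np.median(d[rim]))
    # hinge = o +0.130*ex -0.012*n
    print(' hinge',(o+.13*ex-.012*n).round(4))
    fl=near&(d<.009)&(d>-.001)&(np.hypot(C@ex-f.x[0],C@ey-f.x[1])<.038)
    q=np.c_[(C[fl]@ex-f.x[0]),C[fl]@ey-f.x[1]]; print(' floor',len(q),q.mean(0).round(4))
    l=cv2.fitLine(q.astype(np.float32),cv2.DIST_HUBER,0,.01,.01).ravel(); print(' slot dir deg from ey (ccw +)',np.degrees(np.arctan2(l[1],l[0])).round(1)-90)
    # cover extent
    cov=(s['z_map']>0)&(abs(d)<.003)&(np.linalg.norm(C-o,axis=-1)<.2)
    A=C[cov]@ex-f.x[0];B=C[cov]@ey-f.x[1]; print(' extents',np.percentile(A,[.3,99.7]).round(4),np.percentile(B,[.3,99.7]).round(4))
    tb=(s['z_map']>0)&(np.linalg.norm(C[...,:2]-[.56,-.1],axis=-1)<.15)&(abs(C[...,2])<.006); print(' table',np.median(C[tb][:,2]))
E
python3 m0.py
```

```text
scene axis at top face [0.5789 0.1073 0.1448] yaw 5.43 609 res 0.0019 rim d 0.019259522269735783
 hinge [0.6965 0.1185 0.0892]
 floor 526 [-0.0012  0.0007]
 slot dir deg from ey (ccw +) -5.4000015
 extents [-0.0895  0.1289] [-0.1199  0.1191]
 table -0.0003304677257195965
side axis at top face [0.5802 0.1051 0.1473] yaw 5.43 454 res 0.0018 rim d 0.0191092273658708
 hinge [0.6977 0.1163 0.0917]
 floor 155 [0.0127 0.0046]
 slot dir deg from ey (ccw +) -0.30000305
 extents [-0.0889  0.1304] [-0.1189  0.1891]
 table 0.000988989672219609
```

Both views agree: hinge at about (0.697, 0.1175, 0.090), box yaw 5.4°, cover at 0.348 rad, and slot about 5° clockwise. The cover measures 0.219 by 0.239 m, close to the given 0.220 by 0.240 m. Next I go above the press strip with the fingers shut.

```bash
cat >> h.py <<'E'
H=np.array([.697,.1175,.090]); YB=np.radians(5.43)
def edge(t,dist=.203):
    e=np.array([np.cos(YB),np.sin(YB),0]); z=np.array([0,0,1])
    ex=np.cos(t)*e-np.sin(t)*z; nn=np.sin(t)*e+np.cos(t)*z
    return H-dist*ex+.012*nn
def delta(p,yaw,st=None):
    st=st or r.get_state(); Rc=R.from_euler('xyz',st['eef_rot']); Rt=R.from_euler('xyz',[np.pi,0,yaw])
    return (Rc.inv().apply(np.array(p)-st['eef_pos'])*100).round(2), np.degrees((Rc.inv()*Rt).as_rotvec()).round(2)
E
python3 - <<'E'
from h import *
print(edge(.348),edge(0)); p=edge(.348); p[2]=.24
print(delta(p,np.pi+YB))
E
```

```text
[0.51109871 0.09982894 0.17050741] [0.49491095 0.0982902  0.102     ]
(array([-45.26, -41.67,  -0.91]), array([ -0.1 ,  -0.03, -24.04]))
```

Request:
step_arm --pt "-11.3 -10.4 -1 0 0 -6 0" --pt "-22.6 -20.8 -1 0 0 -12 0" --pt "-34 -31.2 -1 0 0 -18 0" --pt "-45.3 -41.7 -0.9 0 0 -24 0" --pt "-45.3 -41.7 -0.9 0 0 -24 0" --pt "-45.3 -41.7 -0.9 0 0 -24 0" --pt "-45.3 -41.7 -0.9 0 0 -24 0" --pt "-45.3 -41.7 -0.9 0 0 -24 0" --pt "-45.3 -41.7 -0.9 0 0 -24 0" --pt "-45.3 -41.7 -0.9 0 0 -24 0" --pt "-45.3 -41.7 -0.9 0 0 -24 0" --pt "-45.3 -41.7 -0.9 0 0 -24 0" --pt "-45.3 -41.7 -0.9 0 0 -24 0" --pt "-45.3 -41.7 -0.9 0 0 -24 0" --pt "-45.3 -41.7 -0.9 0 0 -24 0" --squeeze 30

```text
time_s: 2.02
eef_pos: [0.5112, 0.1003, 0.24]
eef_rot: [-3.14, -0.001, -3.046]
contact_force: [0.3, -0.2, -0.1]
grip_width: 0.0
```

```bash
python3 - <<'E'
from h import *
st=r.get_state(); print(st['time_s'],st['eef_pos'],st['eef_rot'],st['contact_force'],st['q'])
for t in [.348,.26,.17,.08,0,-.02]: print(t,delta(edge(t),np.pi+YB,st))
snap('wrist','w1.png'); snap('side','d1.png')
E
```

```text
2.025 [0.51116488 0.10031899 0.24002388] [-3.14004561e+00 -6.06112092e-04 -3.04585546e+00] [ 0.25026401 -0.19772462 -0.13895793] [ 1.46985667e-01 -3.44671061e-02  1.91844824e+00 -1.59101922e-03
  1.25829646e+00 -1.51905866e+00]
0.348 (array([ 0.01, -0.04,  6.95]), array([-0.09, -0.03,  0.06]))
0.26 (array([ 0.64, -0.03,  8.62]), array([-0.09, -0.03,  0.06]))
0.17 (array([ 1.14, -0.03, 10.39]), array([-0.09, -0.03,  0.06]))
0.08 (array([ 1.47, -0.03, 12.18]), array([-0.09, -0.03,  0.06]))
0 (array([ 1.63, -0.03, 13.8 ]), array([-0.09, -0.03,  0.06]))
-0.02 (array([ 1.65, -0.02, 14.21]), array([-0.09, -0.03,  0.06]))
```

View pics/w1.png

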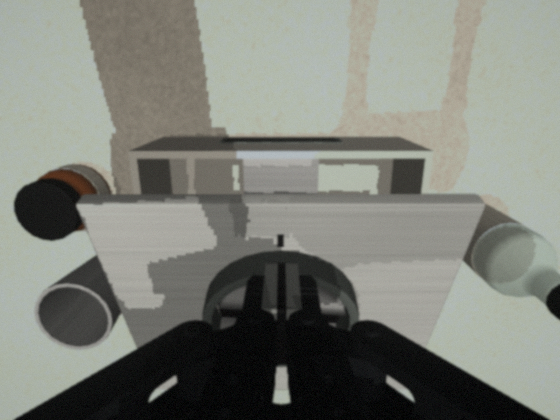

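View pics/d1.png

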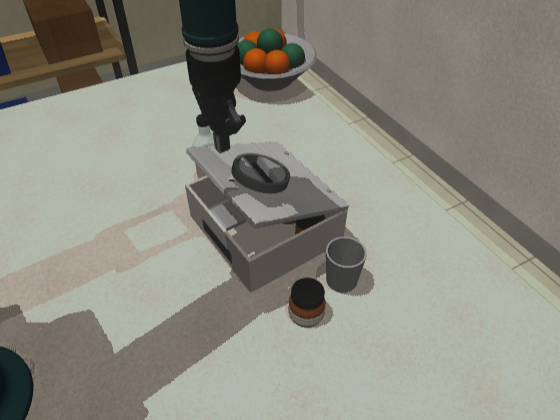

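The wrist view shows the tick (281,240) and collar centred on the fingers' column, with the strip below them. Pressing along the arc, then checking before the end.

Request:
step_arm --pt "0.1 0 3.5 0 0 0 0" --pt "0.1 0 6.0 0 0 0 0" --pt "0.2 0 7.0 0 0 0 0" --pt "0.4 0 7.8 0 0 0 0" --pt "0.6 0 8.6 0 0 0 0" --pt "0.9 0 9.4 0 0 0 0" --pt "1.1 0 10.2 0 0 0 0" --pt "1.3 0 11.0 0 0 0 0" --pt "1.4 0 11.8 0 0 0 0" --pt "1.5 0 12.5 0 0 0 0" --pt "1.6 0 13.0 0 0 0 0" --pt "1.6 0 13.4 0 0 0 0"

```text
time_s: 3.62
eef_pos: [0.4947, 0.0981, 0.1055]
eef_rot: [-3.14, -0.002, -3.047]
contact_force: [-0.8, 0.1, 1.2]
grip_width: -0.0002
```

```bash
python3 - <<'E'
from h import *
st=r.get_state(); print(st['time_s'],st['eef_pos'],st['contact_force'],st['ft_torque'])
snap('wrist','w2.png'); s=snap('side','d2.png')
C=cloud(s); 
E
```

```text
3.625 [0.49472531 0.09813392 0.10550085] [-0.83057857  0.12082605  1.18882438] [ 0.04870805  0.12247689 -0.04003543]
```

View pics/d2.png

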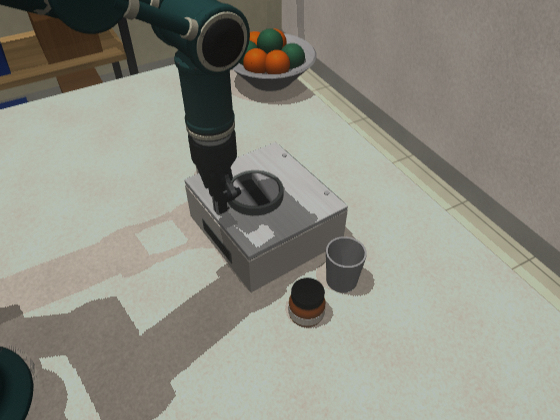

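The cover is following down and looks nearly flat in the side view. Pressing the last millimetres until the force rises.

Request:
step_arm --pt "0 0 0.2 0 0 0 0" --pt "0 0 0.4 0 0 0 0" --pt "0 0 0.5 0 0 0 0" --pt "0 0 0.5 0 0 0 0"

```text
time_s: 4.22
eef_pos: [0.4945, 0.0981, 0.1019]
eef_rot: [-3.14, -0.003, -3.046]
contact_force: [-5.0, -0.0, 12.2]
grip_width: 0.0001
```

Request:
step_arm --pt "0 0 0.1 0 0 0 0" --pt "0 0 0.1 0 0 0 0" --pt "0 0 -2 0 0 0 0" --pt "0 0 -7 0 0 0 0.45" --pt "-3 0 -9 0 0 0 0.45" --pt "-7.3 0 -9 0 0 0 0.45" --pt "-7.3 0 -9 0 0 0 0.45" --pt "-7.3 0 -9 0 0 0 0.45"

```text
time_s: 5.22
eef_pos: [0.5664, 0.1051, 0.1907]
eef_rot: [-3.14, -0.005, -3.046]
contact_force: [-0.4, 0.0, -0.5]
grip_width: 0.0381
```

```bash
cat > m1.py <<'E'
import sys
from h import *
from scipy.optimize import least_squares
tag=sys.argv[1]
st=r.get_state(); print(st['time_s'],st['eef_pos'],st['eef_rot'],st['contact_force'],st['grip_width'])
for nm in ['scene','side','wrist']:
    s=snap(nm,nm+tag+'.png'); C=cloud(s,st); z=C[...,2]
    e=np.array([np.cos(YB),np.sin(YB)]); f=np.array([-e[1],e[0]]); B=(C[...,:2]-H[:2]); X=B@e; Y=B@f
    cov=(s['z_map']>0)&(X>-.215)&(X<-.005)&(abs(Y)<.115)&(np.hypot(X+.13,Y)>.06)&(z>.085)&(z<.125)
    c,n,m=planefit(C[cov]); print(nm,cov.sum(),'cover z',c[2].round(4),'tilt fwd',(n[:2]@e).round(4),'lat',(n[:2]@f).round(4))
    rad=np.hypot(X+.13,Y)
    rim=(s['z_map']>0)&(rad<.062)&(rad>.04)&(z>c[2]+.016)&(z<c[2]+.024)
    a,b=X[rim],Y[rim]
    q=least_squares(lambda p:np.hypot(a-p[0],b-p[1])-.0505,[-.13,0],loss='soft_l1',f_scale=.002).x
    k=(np.hypot(a-q[0],b-q[1])>.046); q=least_squares(lambda p:np.hypot(a[k]-p[0],b[k]-p[1])-.0505,q,loss='soft_l1',f_scale=.002).x
    o=H[:2]+q[0]*e+q[1]*f; print('  axis',o.round(4),'in hinge frame',q.round(4),k.sum())
    fl=(s['z_map']>0)&(np.hypot(X-q[0],Y-q[1])<.038)&(z-c[2]<.009)&(z-c[2]>-.003)
    pts=np.c_[X[fl]-q[0],Y[fl]-q[1]].astype(np.float32)
    if len(pts)>30:
        l=cv2.fitLine(pts,cv2.DIST_HUBER,0,.01,.01).ravel(); print('  slot',len(pts),pts.mean(0).round(4),'deg cw from box y',(90-np.degrees(np.arctan2(l[1],l[0]))).round(1))
E
python3 m1.py 3
```

```text
5.225 [0.56636464 0.10509846 0.190744  ] [-3.13974865 -0.00530945 -3.04643885] [-0.40647776  0.03521787 -0.46140605] 0.03812805477109932
scene 7181 cover z 0.1014 tilt fwd 0.0004 lat 0.0005
  axis [0.5679 0.1061] in hinge frame [-0.1296  0.0008] 485
  slot 372 [-0.0057  0.0008] deg cw from box y 5.3
side 6316 cover z 0.1031 tilt fwd -0.0009 lat -0.0007
  axis [0.5688 0.104 ] in hinge frame [-0.1289 -0.0013] 538
  slot 323 [0.0058 0.0019] deg cw from box y 4.9
wrist 61840 cover z 0.1024 tilt fwd -0.0007 lat 0.0006
  axis [0.5698 0.1059] in hinge frame [-0.1277  0.0005] 5308
  slot 4482 [ 0.0038 -0.0005] deg cw from box y 5.2
```

View pics/wrist3.png

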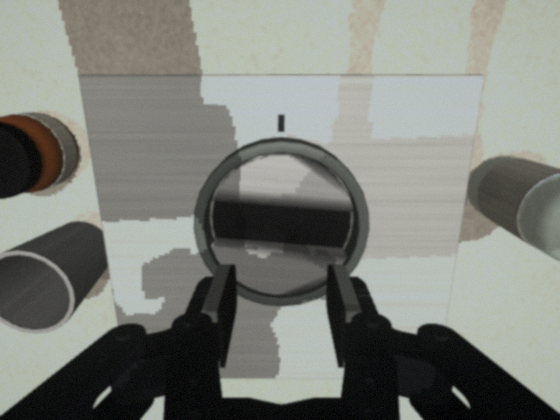

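View pics/side3.png

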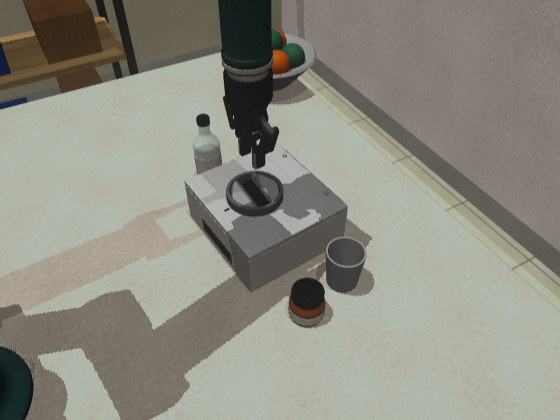

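View pics/scene3.png

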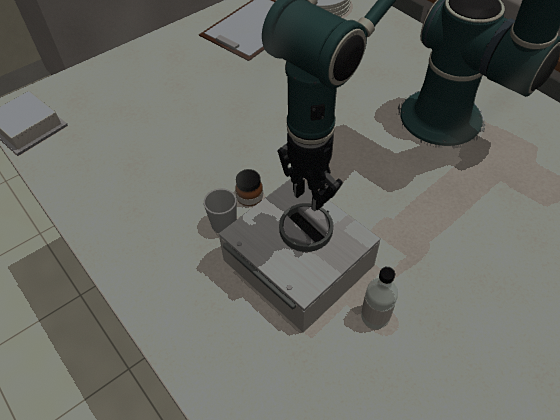

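The cover is shut: tilt is under 0.001 rad and the top is at 0.102 m in all views. The slot is 5.2° clockwise with its axis at about (0.5685, 0.1055). Next I insert the fingertips.

```bash
python3 - <<'E'
from h import *
print(delta([.5685,.1055,.112],np.pi+YB-np.radians(5.2)))
E
```

```text
(array([-0.27,  0.03,  7.91]), array([-0.11, -0.24,  5.23]))
```

Request:
step_arm --pt "-0.2 0 2 -0.1 -0.2 5.2 0.45" --pt "-0.2 0 4.5 -0.1 -0.2 5.2 0.45" --pt "-0.2 0 6 -0.1 -0.2 5.2 0.45" --pt "-0.2 0 7 -0.1 -0.2 5.2 0.45" --pt "-0.2 0 7.9 -0.1 -0.2 5.2 0.45" --pt "-0.2 0 7.9 -0.1 -0.2 5.2 0.45"

```text
time_s: 6.12
eef_pos: [0.5675, 0.1051, 0.1117]
eef_rot: [-3.141, -0.002, -3.137]
contact_force: [-0.2, 0.2, -0.4]
grip_width: 0.0383
```

```bash
python3 - <<'E'
from h import *
s=snap('wrist','w4.png');
for n,a in [('scene',(170,270,230,380)),('side',(130,230,180,330))]:
    i=eyes.snapshot(n)['img'][a[0]:a[1],a[2]:a[3]]; cv2.imwrite(f'pics/{n}4z.png',cv2.resize(i,None,fx=4,fy=4))
E
```

```text
(no output)
```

View pics/w4.png

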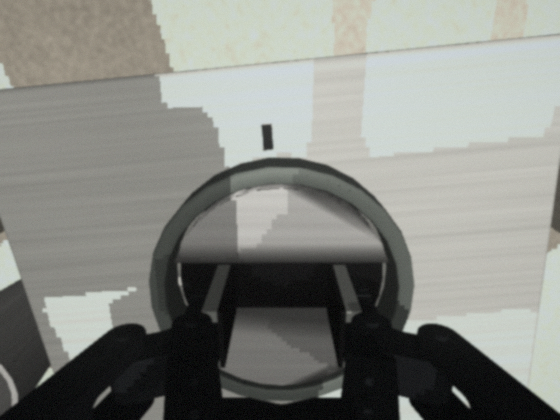

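View pics/side4z.png

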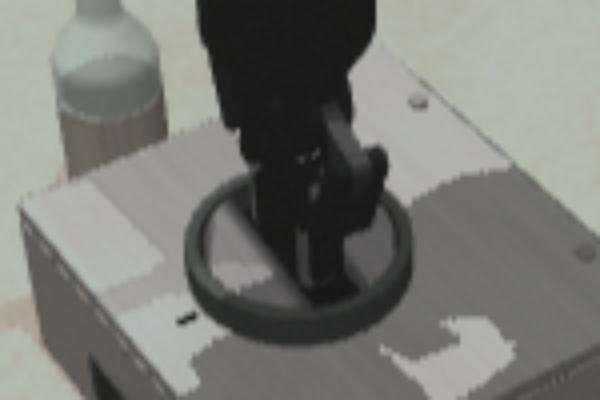

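The fingertips look lined up with the slot at (280,285) in the wrist view, with no contact. Feeling for the floor.

Request:
step_arm --pt "-0.1 0 0.2 0 0 0 0.45" --pt "-0.1 0 0.4 0 0 0 0.45" --pt "-0.1 0 0.4 0 0 0 0.45"

```text
time_s: 6.65
eef_pos: [0.5693, 0.1052, 0.1087]
eef_rot: [-3.141, 0.0, -3.137]
contact_force: [0.1, 0.0, -0.7]
grip_width: 0.0385
```

Request:
step_arm --pt "0 0 0.2 0 0 0 0.45" --pt "0 0 0.3 0 0 0 0.45" --pt "0 0 0.3 0 0 0 0.45"

```text
time_s: 7.02
eef_pos: [0.5691, 0.1052, 0.1055]
eef_rot: [-3.141, -0.0, -3.137]
contact_force: [-0.2, -0.4, 0.3]
grip_width: 0.0387
```

Request:
step_arm --pt "0 0 0.1 0 0 0 0.45" --pt "0 0 0.25 0 0 0 0.45" --pt "0 0 0.25 0 0 0 0.45"

```text
time_s: 7.4
eef_pos: [0.5693, 0.1052, 0.1046]
eef_rot: [-3.141, 0.0, -3.137]
contact_force: [-3.3, 0.5, 8.5]
grip_width: 0.0384
```

The floor is felt at TCP z = 0.1046. Backing off 1.5 mm and turning clockwise (positive about tool z).

Request:
step_arm --pt "0 0 -0.15 0 0 0 0.45" --pt "0 0 -0.15 0 0 8 0.45" --pt "0 0 -0.15 0 0 16 0.45" --pt "0 0 -0.15 0 0 24 0.45" --pt "0 0 -0.15 0 0 24 0.45"

```text
time_s: 8.02
eef_pos: [0.569, 0.1053, 0.1061]
eef_rot: [-3.141, -0.0, 2.729]
contact_force: [-0.4, -0.3, 0.6]
grip_width: 0.0382
```

```bash
python3 - <<'E'
from h import *
st=r.get_state(); print(st['ft_torque'],st['q']); snap('wrist','w5.png')
E
```

```text
[ 0.1081771   0.1608006  -0.00958338] [ 1.40031536e-01  1.93421756e-01  1.93433651e+00 -1.36204934e-04
  1.01422208e+00 -1.01798150e+00]
```

View pics/w5.png

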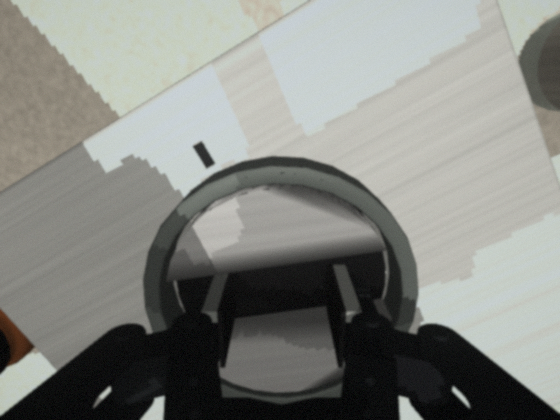

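The slot edge is following with about 8° of play. Continuing towards the stop.

Request:
step_arm --pt "0 0 0 0 0 8 0.45" --pt "0 0 0 0 0 16 0.45" --pt "0 0 0 0 0 24 0.45" --pt "0 0 0 0 0 32 0.45" --pt "0 0 0 0 0 40 0.45" --pt "0 0 0 0 0 48 0.45" --pt "0 0 0 0 0 56 0.45" --pt "0 0 0 0 0 62 0.45" --pt "0 0 0 0 0 62 0.45"

```text
time_s: 9.2
eef_pos: [0.5692, 0.1052, 0.1059]
eef_rot: [-3.141, 0.0, 1.651]
contact_force: [0.6, 1.0, 0.3]
grip_width: 0.0382
```

```bash
python3 - <<'E'
from h import *
st=r.get_state(); print(st['ft_torque'],st['q'],st['contact_force']); snap('wrist','w6.png')
E
```

```text
[-0.03281028 -0.09066828  0.01322722] [ 1.39873883e-01  1.93690410e-01  1.93438691e+00 -2.79813724e-04
  1.01362257e+00  6.01671432e-02] [0.55266749 1.00903581 0.33861286]
```

View pics/w6.png

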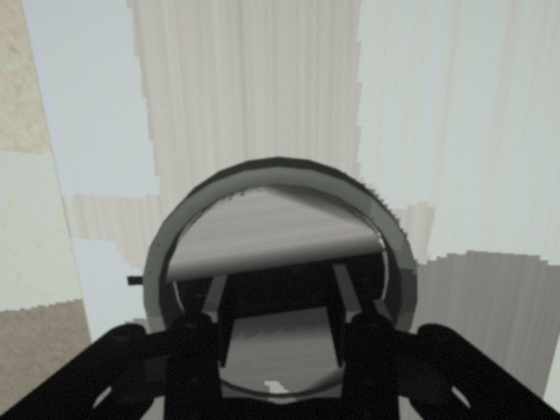

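The hand is at 91° from the box y, and the slot is still about 8° short of the tick (136,281). Turning on to the stop.

Request:
step_arm --pt "0 0 0 0 0 4 0.45" --pt "0 0 0 0 0 7 0.45" --pt "0 0 0 0 0 9 0.45" --pt "0 0 0 0 0 9 0.45"

```text
time_s: 9.75
eef_pos: [0.5693, 0.1052, 0.1058]
eef_rot: [3.141, 0.0, 1.495]
contact_force: [-0.9, 0.5, 0.5]
grip_width: 0.0386
```

```bash
python3 - <<'E'
from h import *
st=r.get_state(); print(st['ft_torque'],st['q'],st['contact_force']); snap('wrist','w7.png')
E
```

```text
[-0.00201647  0.06781415  0.17648966] [ 1.39835759e-01  1.93782105e-01  1.93436405e+00 -3.29872358e-04
  1.01326900e+00  2.15330512e-01] [-0.92156369  0.54469265  0.53173501]
```

View pics/w7.png

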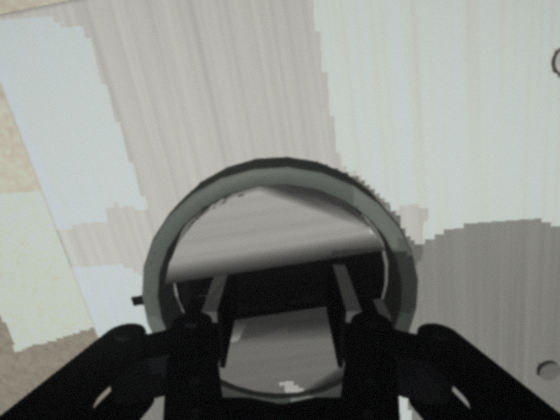

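Request:
step_arm --pt "0 0 0 0 0 1.5 0.45" --pt "0 0 0 0 0 3 0.45" --pt "0 0 0 0 0 3 0.45"

```text
time_s: 10.18
eef_pos: [0.5693, 0.1052, 0.1059]
eef_rot: [3.141, 0.001, 1.446]
contact_force: [-0.2, 0.4, 1.3]
grip_width: 0.0382
```

```bash
python3 - <<'E'
from h import *
st=r.get_state(); print(st['ft_torque'],st['q'],st['contact_force'])
E
```

```text
[0.06686557 0.06084085 2.11395626] [ 1.40377077e-01  1.93739078e-01  1.93435868e+00 -1.46094104e-03
  1.01336431e+00  2.65799648e-01] [-0.17494234  0.41507668  1.32208717]
```

The torque jumped to 2.1 N m, so it is at the hard stop. Turning back within the play, then lifting out.

Request:
step_arm --pt "0 0 0 0 0 -4 0.45" --pt "0 0 0 0 0 -8 0.45" --pt "0 0 -0.6 0 0 -8 0.45" --pt "0 0 -2 0 0 -8 0.45" --pt "0 0 -6 0 0 -8 0.45" --pt "0 0 -11 0 0 -8 0.45" --pt "0 0 -14 0 0 -8 0.45" --pt "0 0 -14 0 0 -8 0.45"

```text
time_s: 11.18
eef_pos: [0.5718, 0.1057, 0.251]
eef_rot: [3.133, -0.0, 1.584]
contact_force: [0.8, 0.4, 0.0]
grip_width: 0.0383
```

```bash
python3 m1.py 8
```

```text
11.175 [0.57178991 0.10570539 0.25101038] [ 3.13264162e+00 -1.46756315e-04  1.58427627e+00] [0.76963485 0.43144815 0.01453096] 0.038310144222178176
scene 7367 cover z 0.1014 tilt fwd 0.0009 lat 0.0005
  axis [0.568  0.1061] in hinge frame [-0.1295  0.0009] 523
  slot 372 [ 0.0007 -0.0057] deg cw from box y 90.1
side 6586 cover z 0.1031 tilt fwd -0.0011 lat -0.0006
  axis [0.569  0.1042] in hinge frame [-0.1287 -0.0012] 524
  slot 281 [-0.0008  0.0103] deg cw from box y 90.0
wrist 52365 cover z 0.1075 tilt fwd -0.0094 lat 0.0001
  axis [0.574 0.107] in hinge frame [-0.1234  0.0012] 3789
  slot 3210 [ 0.0001 -0.0029] deg cw from box y 90.0
```

View pics/wrist8.png

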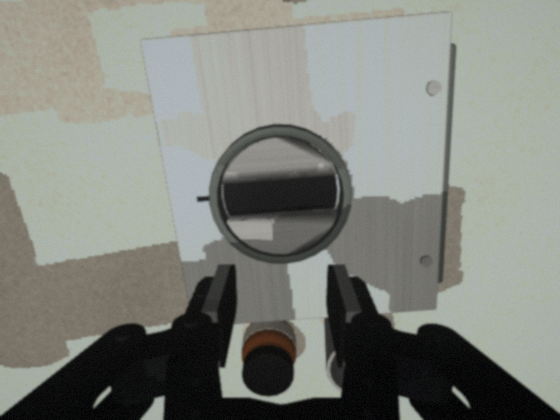

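View pics/side8.png

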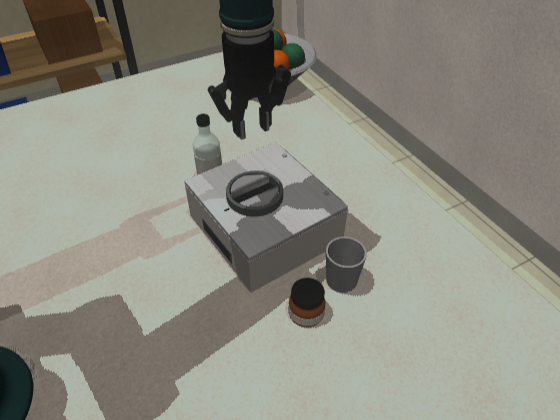

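View pics/scene8.png

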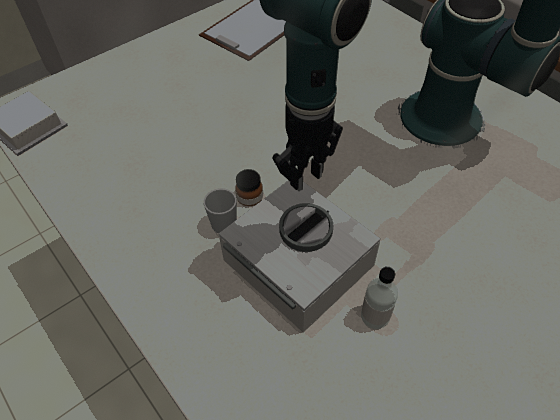

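All three views put the slot at 90.0–90.1°, pointing at the tick (203,198 in the wrist view). The cover is flat, the bystanders are where they were, and the hand is clear.

```bash
python3 -c "
from bench import r,close_job
s=r.get_state(); print(s['time_s'],s['contact_force'],s['joint_vel'].round(3) if hasattr(s['joint_vel'],'round') else s['joint_vel']); print(close_job())"
```

```text
11.325 [-0.55224699  0.18607515 -0.92423282] [-0.002  0.018  0.019 -0.    -0.001 -0.004]
the job is handed in; nothing more can be done
None
```

The cover is shut and locked, and I handed the job in at 11.3 s. I pressed the front strip down with the closed fingertips until it met about 12 N. I then set the fingertips in the slot and turned it clockwise to the hard stop, where the torque jumped to 2.1 N m, before lifting clear.

- **Cover:** before turning, all three cameras showed it flat, tilted less than 0.001 rad with its top at 101–103 mm. After turning, the scene and side cameras still did, tilted about 0.001 rad.
- **Fastener:** the slot stood at 90.0–90.1° in all three views and pointed at the tick.
- **Bystanders:** the jar, bottle and cup looked unmoved by eye in the last pictures; I did not re-measure them.
- **Check that disagreed:** the last wrist-camera fit put the cover about 5 mm high with a 0.009 rad tilt. I put this down to the arm still settling when the picture was taken, and did not repeat it.

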